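# Zero the bench meter, then snap the test coupler onto the tilted port and hold it

## Robot

A 6-joint arm with a two-finger parallel gripper is mounted at the origin on the work surface. World frame = base frame: x ahead of the robot, y to its left, z up, the work surface at z = 0. Lengths are in m, angles in rad, forces in N, time in s.
With the tool pointing down it reaches from about 0.325 to 0.925 m from the base axis. Payload 3.1 kg.
Tool frame: the origin (TCP) lies at the very end of the fingers, on their centre line; the grasp point (between the pads) lies 19 mm behind it; z points along the fingers, y is the direction in which the jaws open and shut (so a half turn about z gives the same grasp; the last joint's range is limited). The gripper opens to 85 mm and grips with 20 to 120 N. Pads are 22 mm wide; open, the fingers measure 114 mm over their backs; the gripper's body (76 mm by 85 mm) begins 54 mm behind the grasp point. The pads swing forward as they close: fully open they stand 13 mm farther back than shut.
Start: joints at [-0.112, 0.217, 1.613, -0, 1.311, -0.112], TCP at [0.625, 0, 0.231] pointing down, gripper open.
Joint ranges: [-2.75, 2.75], [-0.78, 2.1], [0.31, 2.55], [-1.13, 4.27], [0.13, 2.63], [-2.58, 2.58]. Speed limits (rad/s): [2.79, 2.79, 3.14, 3.14, 3.14, 3.14].

## Interface

Orientations are given as a 3x3 rotation matrix whose columns are the frame's x, y, z axes.
In Python, from cell import r gives the robot as it stands.
- The arm moves only by the tool arm_command, never from a script. Its argument "deltas" is a list of rows, each a list of 3 entries, a list of its own where there are three numbers: the shift along the world's x, y, z in cm, then the turn, a rotation vector about the world's x, y, z in units of 8 degrees (1.0 is 8 degrees), then the closure, from 0 (fully open) to 1 (shut). A call has 1 to 12 rows; each row shifts and turns the commanded pose from where the row before left it; what a row does not reach is not made up. A row lasts 1/10 s, in which the tool goes at most 50 mm and 8.59 degrees, less where a joint would pass 70% of its speed; a pose out of reach is approached as far as the arm can. A call is refused whole if a number of a shift passes 5 or a number of a turn 1, either way. A call with a gripper value outside its range is refused whole. The fingers move at their own pace and stop on an object; "grip_force" is the grip in N (left out, the last holds). Time passes only in rows, so rows that do not move let the fingers close. It gives the time, the measured TCP pose, the force and the opening at its end, in the units of the state.
- r.read_state(): the state, without advancing time (a new reading comes with each control period).
- r.camera(name): name is "scene" or "side" or "wrist"; returns a dict with "color" (400x640x3 uint8, red, green, blue), "fx", "fy", "cx", "cy" (pixels), "distortion" ([k1, k2, p1, p2, k3] as OpenCV has them; the pictures are not rectified), "rvec" (rotation vector, rad) and "tvec" (3), from world to camera coordinates, as OpenCV has them; the wrist camera has in their place "hand_eye" (4x4, takes a point from camera to tool coordinates, whose origin is the TCP and whose axes are the flange's). Camera axes: x right, y down, z forward; pixel columns grow to the right and rows downward; lengths in m; the calibration is good to about 2 mm. A picture is of the moment at which its call begins: read the wrist's pose just before it. There is no depth.
- r.sign_off(): hands the job in, once; it reports no verdict.
The state is a dict: "t": time; "joint_positions": joint angles; "dq": joint speeds; "joint_efforts": joint torques, N m; "ee_pos": TCP position; "orientation": TCP orientation; "force": force on the tool from outside, world axes, zero at the start; "ft_torque": the same for the moment, N m; "opening": finger opening in m.
Only numpy, scipy, OpenCV 4.12 (cv2) and the standard library are available. Lean on these libraries where they do the work, as an engineer would, in place of code of your own. Each camera call takes 0.05 s, during which the arm holds its last target.

## Task

Take a contact reading on the test fixture: first turn the meter's zero knob until its pointer stands on the zero mark and let go of it, then pick up the test coupler and press it squarely onto the fixture's tilted nipple until it snaps fully home. The nipple is sprung and pushes the coupler off again, so keep gripping the coupler and pressing it home: the program finishes while still holding it there, with the pointer still on zero. Leave the other things on the bench where they are.

Things in the scene. Friction and masses are not known exactly. Their poses are not given: they have to be found in the camera images.
- meter: fixed meter lying face up, left or right of the coupler: grey case 130 (x) x 120 (y) x 50 mm high, white round dial 112 mm across on top, its face at 53 mm. Origin: centre of the underside, z up. The zero mark is the longest, thickest tick, on the meter's +x side (away from the robot at yaw 0); thin ticks every 20 degrees to both sides.
- zero_knob (a joint): angle of the zero knob and its pointer, rad: 0 = on the zero mark, growing anticlockwise from above; range -1.6 to 1.6. Starts 0.5 to 1.3 rad anticlockwise of zero, turns with 0.04 N m friction and stays where it is left. World direction of the pointer = meter yaw + this angle.
- knob_grip (a point): point on the knob axis (dial centre) 80 mm above the bench. The black grip bar, 40 mm long and 12 mm wide, stands 62 to 92 mm above the bench and lies along the pointer = this point's x axis (z up); pinch it across its 12 mm. Under it a round foot of 38 mm diameter at 57-63 mm; pointer at 56 mm, reaching 43 mm from the axis.
- coupler: loose test coupler, 85 mm tall, 100-200 g, standing mouth down on the bench. Origin: centre of its mouth; z: its axis, up. Steel bell 40 mm diameter at the rim, narrowing to 31, 24 mm high; shoulder 37 mm diameter at 24-30 mm; round black grip 22 mm diameter at 30-85 mm. Bore in the underside 18 mm deep: 27 mm wide at the rim, tapering within 9 mm to 18. Its turn about its axis does not matter.
- bore_floor (a point): the centre of the flat floor of the coupler's bore, 18 mm above its mouth on its axis; this is what presses on the nipple's tip.
- port: fixed tilted collar on the test fixture (steel plate 110 x 90 x 12 mm, aluminium pedestal): aluminium cylinder of 48 mm diameter. Origin: centre of its upper face, 78 mm above the bench. z: the nipple's axis, up and out, tilted 0.4 rad (23 degrees) from vertical towards the fixture's -x side (towards the robot's side within 30 degrees).
- nipple_tip (a point): the tip of the brass nipple in the middle of the collar, 12 mm diameter with a rounded end; it stands 34 mm out of the collar's face at rest, and moves with the nipple. On either side, along the port's y, a spring-loaded steel ball (12 mm) on a post reaches in to 18 mm from the axis, 10 mm above the face, posts to 18 mm above it: they ride over the coupler's rim and snap in behind it.
- nipple (a joint): how far the nipple is pressed in along its axis, m: 0 at rest, hard stop 0.012. Its spring pushes out with 5 N at first. From 0.0015 on the coupler rim forces the ball catches apart (push peaks at about 10 N near 0.0045), then they snap in behind it (push drops to about 5 N at 0.008). Home beyond 0.0085, best held at 0.010 (about 8 N; rim 6 mm clear of the collar face). It springs back when let go.
- spool: bystander: steel spool, 60 mm diameter, 46 mm high, origin under its centre; leave alone
- plug: bystander: plain solid steel cylinder, 26 mm diameter, 40 mm high, origin under its centre; not the coupler, leave alone
- driver: bystander: screwdriver with a black handle, about 200 mm long, lying near the robot on its right; leave alone
- bottle: bystander: white plastic bottle, 60 mm diameter, 120 mm high; leave alone
- jar: bystander: white jar with a steel cap, 64 mm diameter, 100 mm high; leave alone
- multimeter: bystander: grey handheld meter lying flat on the far left, 170 x 85 x 40 mm; leave alone
- tray: bystander: white divided parts tray on the far right, 160 x 110 x 40 mm; leave alone
Mind the look-alikes: they are no part of the job. What is shaped like the meter but red is not meant. Leave any green look-alike of the coupler alone.

How it is judged:
By the outcome, as a careful person would: the job done as asked, in the order asked, and still so for the second after the job is handed in, while the arm keeps its last pose, push and grip.
It also fails if it takes over 48 s, if anything falls off the work surface, if the arm or the gripper's body presses on something with over 40 N, if the wrist force passes 120 N, or if a joint passes its speed limit or range.

## Working session

There is one attempt and no reset: what is moved stays moved. The work goes in short steps, Python scripts to look and compute and a tool call to move; the robot and the scene stay as the last step left them, time stands still between calls to the robot, and variables do not carry over. Pictures are saved under pics/ and viewed, and the job is handed in when it is done.

Besides the shell and the picture viewer there is one more tool, called after "Request:" as name([rows], argument=value, ...), one row to a line, values as JSON. arm_command: Moves the arm, as the interface text tells. Its arguments: {"type":"object","properties":{"deltas":{"type":"array"},"grip_force":{"type":"number"}},"required":["deltas"]}

```bash
mkdir -p pics; ls; python3 - <<'E'
from cell import r
import cv2,json
s=r.read_state();print(s)
for n in("scene","side","wrist"):
    c=r.camera(n);cv2.imwrite(f"pics/{n}0.png",c["color"][:,:,::-1]);print(n,{k:v for k,v in c.items() if k!="color"})
E
```

```text
pics
{'t': 0.0, 'joint_positions': array([-1.12169421e-01,  2.17770541e-01,  1.61491955e+00,  3.30808757e-05,
        1.31126349e+00, -1.12147064e-01]), 'dq': array([ 0.00082978,  0.00107135, -0.00088888,  0.00135985,  0.00113932,
       -0.00175352]), 'joint_efforts': array([-2.90135131e-04, -3.96841800e+01, -3.03850436e+01, -2.80225659e-04,
        9.87685227e-03,  9.68610237e-06]), 'ee_pos': array([6.24201987e-01, 1.40977897e-04, 2.29965702e-01]), 'orientation': array([[ 3.12312878e-05,  9.99997256e-01, -2.34250350e-03],
       [ 9.99999956e-01, -3.05378954e-05,  2.96040036e-04],
       [ 2.95967689e-04, -2.34251264e-03, -9.99997213e-01]]), 'force': array([0.44907656, 0.20523491, 0.3104757 ]), 'ft_torque': array([0.02055841, 0.0622566 , 0.00734234]), 'opening': 0.08530335005533159}
scene {'fx': 463.17893411646475, 'fy': 463.17893411646475, 'cx': 324.77251125964926, 'cy': 193.26178027644048, 'distortion': array([0.02149476, 0.        , 0.        , 0.        , 0.        ]), 'rvec': array([ 1.86024257,  1.7370462 , -0.63939627]), 'tvec': array([-0.02398064, -0.34675509,  1.98981814])}
side {'fx': 365.772945124402, 'fy': 365.772945124402, 'cx': 320.7064334291971, 'cy': 202.9227261306453, 'distortion': array([0.02468217, 0.        , 0.        , 0.        , 0.        ]), 'rvec': array([ 0.12568822, -2.86204122,  1.17613401]), 'tvec': array([0.54760712, 0.10970589, 1.08028094])}
wrist {'fx': 331.68291653524534, 'fy': 331.68291653524534, 'cx': 318.3686633154141, 'cy': 196.29057570068514, 'distortion': array([-0.03345733,  0.        ,  0.        ,  0.        ,  0.        ]), 'hand_eye': array([[-1.89543296e-03, -9.57419203e-01, -2.88695128e-01,
         7.41374633e-02],
       [ 9.99997879e-01, -1.58201530e-03, -1.31895925e-03,
         8.58696227e-05],
       [ 8.06076807e-04, -2.88697016e-01,  9.57420171e-01,
        -1.42468839e-01],
       [ 0.00000000e+00,  0.00000000e+00,  0.00000000e+00,
         1.00000000e+00]])}
```

View pics/scene0.png

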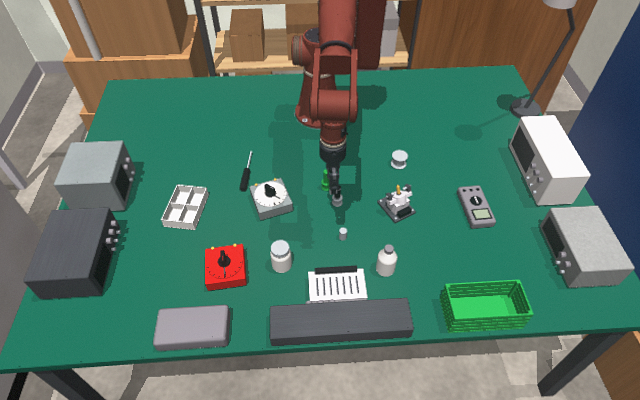

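View pics/side0.png

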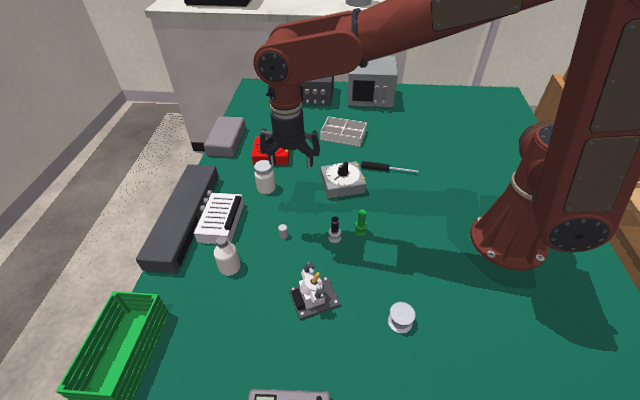

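View pics/wrist0.png

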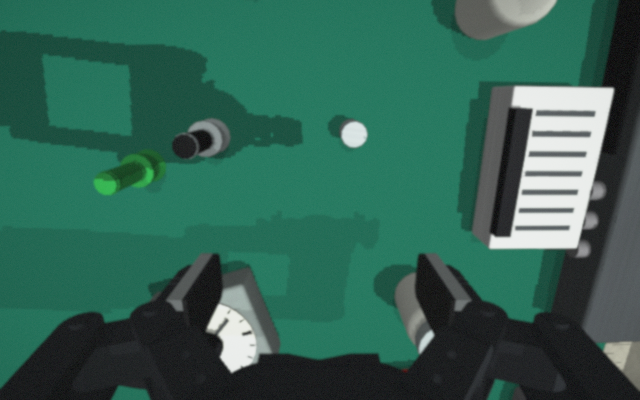

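Candidates. Meter: grey one, scene (270,198), versus red one (225,265), which is excluded. Coupler: black grip with steel bell, side (335,230), versus the green one at side (361,220), which is excluded. I'll confirm in enlarged crops.

```bash
cat > h.py <<'E'
import numpy as np,cv2
from cell import r
def crop(img,x0,y0,x1,y1,f,name):
    c=cv2.resize(img[y0:y1,x0:x1,::-1],None,fx=f,fy=f,interpolation=cv2.INTER_CUBIC);cv2.imwrite(f"pics/{name}.png",c)
def ext(c,s=None):
    if "rvec" in c: return cv2.Rodrigues(c["rvec"])[0],np.array(c["tvec"])
    T=np.eye(4);T[:3,:3]=s["orientation"];T[:3,3]=s["ee_pos"];M=np.linalg.inv(T@c["hand_eye"]);return M[:3,:3],M[:3,3]
def K(c): return np.array([[c["fx"],0,c["cx"]],[0,c["fy"],c["cy"]],[0,0,1]])
def ray(c,uv,s=None):
    R,t=ext(c,s);p=cv2.undistortPoints(np.array([[uv]],float),K(c),c["distortion"])[0,0]
    d=R.T@np.array([p[0],p[1],1]);return -R.T@t,d/np.linalg.norm(d)
def onz(c,uv,z,s=None):
    o,d=ray(c,uv,s);return o+d*(z-o[2])/d[2]
def proj(c,P,s=None):
    R,t=ext(c,s);return cv2.projectPoints(np.array(P,float).reshape(-1,3),cv2.Rodrigues(R)[0],t,K(c),c["distortion"])[0][:,0]
def tri(rays):
    A=0;b=0
    for o,d in rays:
        Q=np.eye(3)-np.outer(d,d);A=A+Q;b=b+Q@o
    p=np.linalg.solve(A,b);return p,[np.linalg.norm((np.eye(3)-np.outer(d,d))@(p-o)) for o,d in rays]
E
python3 - <<'E'
from h import *
import cv2
a=cv2.imread("pics/scene0.png")[:,:,::-1];b=cv2.imread("pics/side0.png")[:,:,::-1]
crop(a,240,165,440,245,4,"sc1");crop(b,270,150,420,330,3,"sd1");crop(a,360,170,440,230,9,"sc2");crop(b,280,255,350,325,8,"sd2")
crop(a,245,170,305,225,10,"sc3");crop(b,315,155,375,205,10,"sd3")
E
```

```text
(no output)
```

View pics/sd1.png

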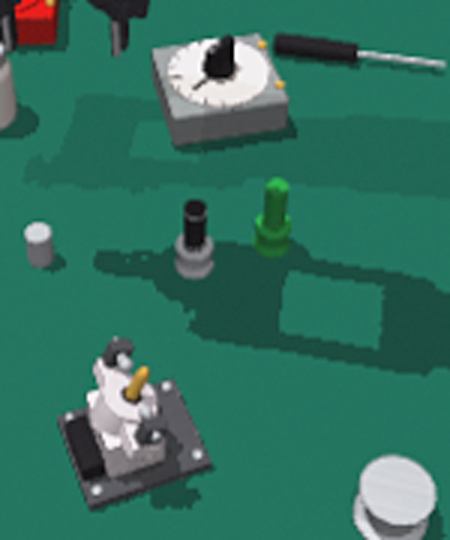

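View pics/sc2.png

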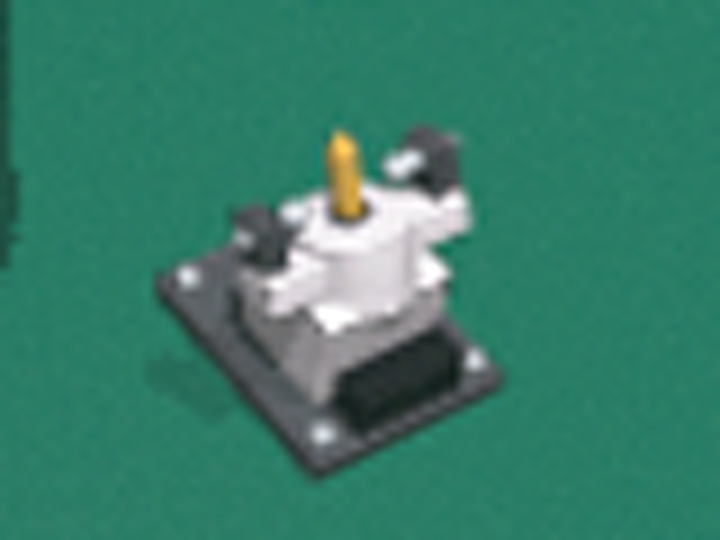

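View pics/sd2.png

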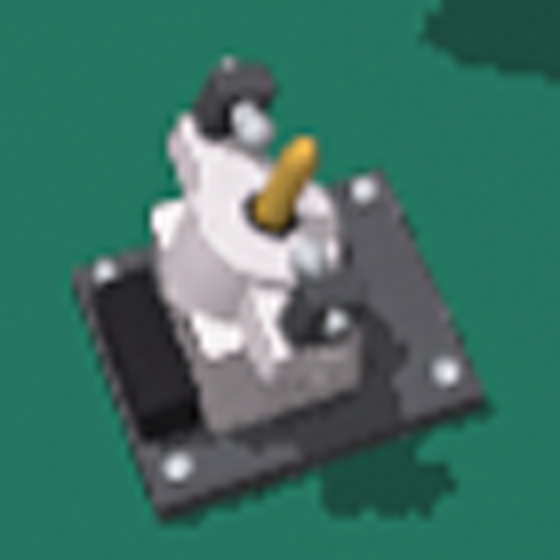

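View pics/sc3.png

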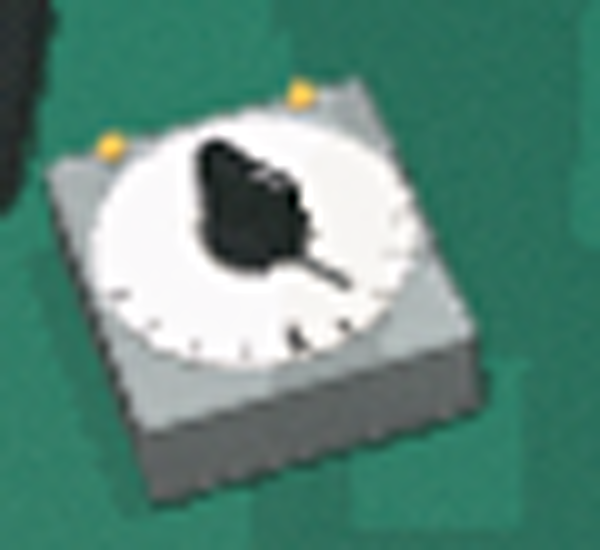

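View pics/sd3.png

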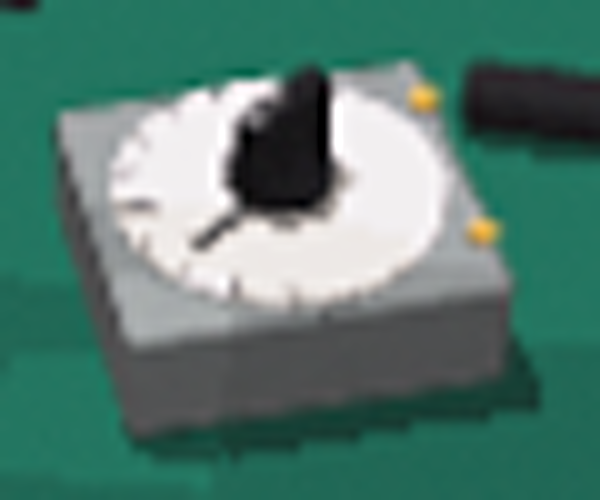

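```bash
python3 - <<'E'
from h import *
c=r.camera("scene");d=r.camera("side");w=r.camera("wrist");s=r.read_state()
m=lambda X,x0,y0,f:(x0+(X[0]+.5)/f-.5,y0+(X[1]+.5)/f-.5)
A=lambda X:m(X,245,170,10);B=lambda X:m(X,315,155,10)
np.set_printoptions(precision=4,suppress=True)
print("meter corners scene");S=[onz(c,A(X),.05) for X in[(48,165),(360,80),(480,330),(145,432)]];print(np.array(S),np.mean(S,0))
S2=[onz(d,B(X),.05) for X in[(60,112),(408,62),(512,285),(135,348)]];print(np.array(S2),np.mean(S2,0))
ce=(np.mean(S,0)+np.mean(S2,0))/2
for nm,P,z in(("zero sc",onz(c,A((297,340)),.053),0),("zero sd",onz(d,B((140,207)),.053),0),("ptr sc",onz(c,A((348,287)),.056),0),("ptr sd",onz(d,B((195,245)),.056),0)):
    v=(P-ce)[:2];print(nm,P,np.hypot(*v),np.degrees(np.arctan2(v[1],v[0])))
C=lambda X:m(X,360,170,9);D=lambda X:m(X,280,255,8)
print("plate sc",np.array([onz(c,C(X),.012) for X in[(160,280),(318,470),(503,376)]]))
q=np.array([onz(d,D(X),.012) for X in[(76,275),(378,173),(492,402),(165,512)]]);print("plate sd",q,q.mean(0))
print("tip",tri([ray(c,C((341,132))),ray(d,D((306,142)))]))
print("base hole",tri([ray(c,C((349,212))),ray(d,D((271,215)))]))
E_=lambda X:m(X,270,150,3)
print("coupler side: top",onz(d,E_((196,207)),.085),"shoulder",onz(d,E_((195,240)),.03),'bell bottom', onz(d,E_((194,262)),0.005))
print("wrist top",onz(w,(186,147),.085,s),"bell",onz(w,(211,138),.024,s))
E
```

```text
meter corners scene
[[ 0.4493 -0.2763  0.05  ]
 [ 0.4154 -0.1655  0.05  ]
 [ 0.5355 -0.1252  0.05  ]
 [ 0.5727 -0.2393  0.05  ]] [ 0.4932 -0.2016  0.05  ]
[[ 0.572  -0.2381  0.05  ]
 [ 0.4541 -0.2746  0.05  ]
 [ 0.4175 -0.1621  0.05  ]
 [ 0.5372 -0.1225  0.05  ]] [ 0.4952 -0.1993  0.05  ]
zero sc [ 0.5383 -0.1879  0.053 ] 0.045806745764139935 15.934469344261872
zero sd [ 0.5406 -0.1875  0.053 ] 0.0481817240086907 15.609368177268905
ptr sc [ 0.5181 -0.1701  0.056 ] 0.03866506682232261 51.76200117548831
ptr sd [ 0.521  -0.1667  0.056 ] 0.043128460151418496 51.582605182192715
plate sc [[0.5153 0.1759 0.012 ]
 [0.613  0.2225 0.012 ]
 [0.5724 0.3021 0.012 ]]
plate sd [[0.6122 0.2249 0.012 ]
 [0.5169 0.1776 0.012 ]
 [0.4743 0.2588 0.012 ]
 [0.5723 0.3045 0.012 ]] [0.544  0.2415 0.012 ]
tip (array([0.5329, 0.2339, 0.1137]), [np.float64(0.0016617328212653508), np.float64(0.0016617328212654115)])
base hole (array([0.5439, 0.239 , 0.0803]), [np.float64(0.0013408042523738101), np.float64(0.0013408042523737704)])
coupler side: top [0.5054 0.0337 0.085 ] shoulder [0.5059 0.0274 0.03  ] bell bottom [0.506  0.0347 0.005 ]
wrist top [0.5086 0.0324 0.085 ] bell [0.5116 0.0329 0.024 ]
```

```bash
python3 - <<'E'
from h import *
b=cv2.imread("pics/wrist0.png")[:,:,::-1];crop(b,80,100,260,220,4,"w1")
E
```

```text
(no output)
```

View pics/w1.png

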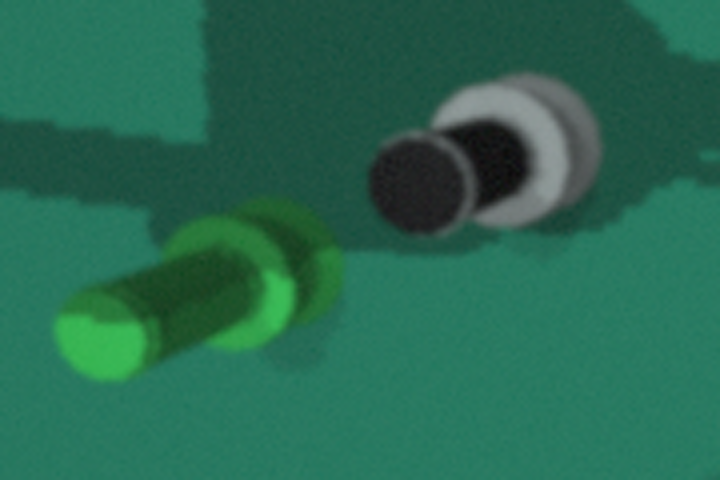

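The crops confirm both: the coupler meant is the one with the black grip and steel bell (wrist (186,147)), and the grey meter is the one meant. The pointer is about 35° anticlockwise of zero. Next I go over the knob, turning the jaws across the bar.

Request:
arm_command([
  [[-2.5, -3.8, -0.5], [0, 0, -0.9], 0],
  [[-2.5, -3.8, -0.5], [0, 0, -0.9], 0],
  [[-2.5, -3.8, -0.5], [0, 0, -0.9], 0],
  [[-2.5, -3.8, -0.5], [0, 0, -0.9], 0],
  [[-2, -3.8, -0.5], [0, 0, -0.9], 0],
  [[-1, -1, -0.5], [0, 0, -0.3], 0],
  [[0, 0, 0], [0, 0, 0], 0],
  [[0, 0, 0], [0, 0, 0], 0],
])

```text
t: 1.1
ee_pos: [0.4954, -0.1994, 0.2013]
orientation: [[0.621, 0.784, 0.0], [0.784, -0.621, 0.001], [0.001, -0.0, -1.0]]
force: [0.1, 0.8, 1.0]
opening: 0.0855
```

```bash
python3 - <<'E'
from h import *
s=r.read_state();w=r.camera("wrist");cv2.imwrite("pics/w2.png",w["color"][:,:,::-1])
print(s["ee_pos"],s["orientation"],s["joint_positions"])
crop(w["color"],200,80,440,260,3,"w2c")
E
```

```text
[ 0.4953531  -0.19938765  0.20131652] [[ 6.20501522e-01  7.84205088e-01  4.91316735e-04]
 [ 7.84204631e-01 -6.20501699e-01  8.58904299e-04]
 [ 9.78419990e-04 -1.47658566e-04 -9.99999510e-01]] [-5.14713319e-01  5.14210266e-02  1.85663022e+00  1.04855811e-03
  1.23353674e+00  1.54322090e-01]
```

View pics/w2.png

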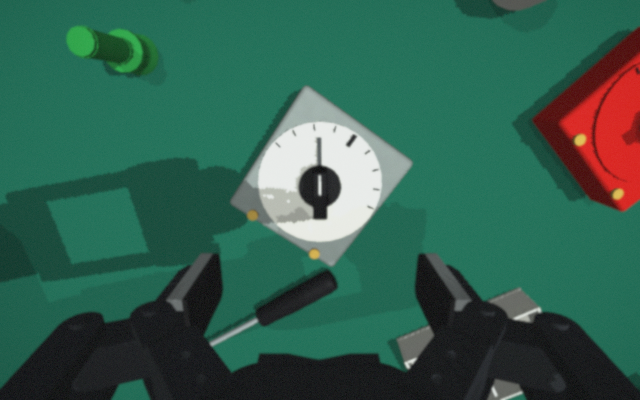

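View pics/w2c.png

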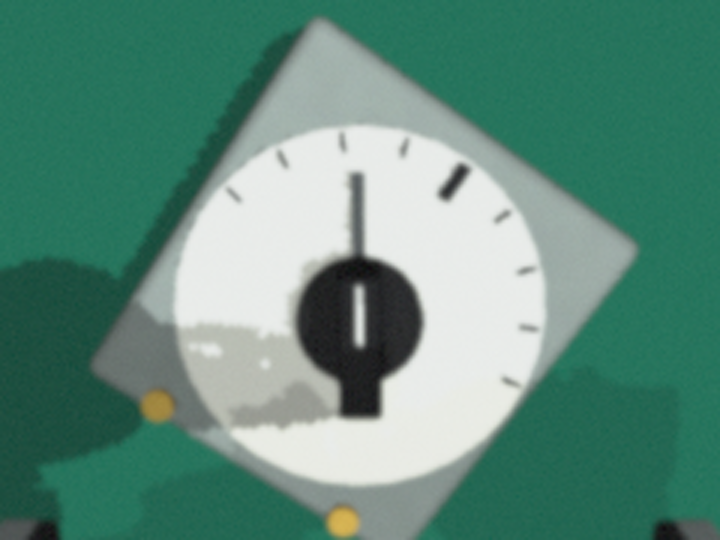

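The crop shows the dial centred near (360,305), pointer tip (357,172), zero tick (455,182).

```bash
python3 - <<'E'
from h import *
np.set_printoptions(precision=4,suppress=True)
s=r.read_state();w=r.camera("wrist")
m=lambda X:(200+(X[0]+.5)/3-.5,80+(X[1]+.5)/3-.5)
L,R_,T,B=[onz(w,m(X),.053,s) for X in[(174,302),(546,302),(360,124),(360,486)]]
print(L,R_,T,B,np.linalg.norm(L-R_),np.linalg.norm(T-B))
ce=(L+R_+T+B)/4
# dial fit by threshold
g=w["color"].astype(int);mask=((g.min(2)>150)&(g.max(2)-g.min(2)<25)).astype(np.uint8)
cs,_=cv2.findContours(mask,cv2.RETR_EXTERNAL,cv2.CHAIN_APPROX_NONE);cs=[c for c in cs if cv2.contourArea(c)>3000];
print([cv2.boundingRect(c) for c in cs])
print("centre",ce)
a={}
for n,X,z in(("ptr",(357,172),.056),("zero tick outer",(464,167),.053),("zero inner",(445,197),.053),("zero",(455,182),.053),("barwhite a",(359,285),.092),("barwhite b",(359,347),.092)):
    P=onz(w,m(X),z,s);v=(P-ce)[:2];print(n,P,np.hypot(*v),np.degrees(np.arctan2(v[1],v[0])))
P=[onz(w,m(X),.05,s) for X in[(318,15),(638,247),(92,368)]]
for i,j in((0,1),(2,0)): v=P[j]-P[i];print(np.linalg.norm(v),np.degrees(np.arctan2(v[1],v[0])))
E
```

```text
[ 0.4531 -0.1635  0.053 ] [ 0.541  -0.2332  0.053 ] [ 0.5296 -0.1572  0.053 ] [ 0.4596 -0.2457  0.053 ] 0.11215832815899453 0.11288591464605241
[(248, 90, 161, 153)]
centre [ 0.4958 -0.1999  0.053 ]
ptr [ 0.5207 -0.1671  0.056 ] 0.041166350910935526 52.87410866327933
zero tick outer [ 0.5457 -0.1855  0.053 ] 0.051891987575256954 16.14099149566715
zero inner [ 0.5361 -0.189   0.053 ] 0.04173902321896213 15.133550899452926
zero [ 0.5411 -0.1873  0.053 ] 0.046919632856602514 15.549930985243286
barwhite a [ 0.5056 -0.1869  0.092 ] 0.016231715347489052 53.046790781224814
barwhite b [ 0.4952 -0.2001  0.092 ] 0.0006875989827457076 -163.65296123210103
0.11600681549422753 -73.13581918394182
0.12638701867222168 17.1708987505853
```

Request:
arm_command([
  [[0, 0, -4], [0, 0, 0], 0.3],
  [[0, 0, -4], [0, 0, 0], 0.3],
  [[0, 0, -3], [0, 0, 0], 0.4],
  [[0, 0, -1.5], [0, 0, 0], 0.5],
  [[0, 0, -0.9], [0, 0, 0], 0.5],
  [[0, 0, 0], [0, 0, 0], 0.6],
  [[0, 0, 0], [0, 0, 0], 0.7],
  [[0, 0, 0], [0, 0, 0], 0.8],
  [[0, 0, 0], [0, 0, 0], 0.9],
  [[0, 0, 0], [0, 0, 0], 1],
  [[0, 0, 0], [0, 0, 0], 1],
  [[0, 0, 0], [0, 0, 0], 1],
], grip_force=30)

```text
t: 2.4
ee_pos: [0.4959, -0.2002, 0.0692]
orientation: [[0.621, 0.784, 0.002], [0.784, -0.621, -0.0], [0.001, 0.002, -1.0]]
force: [-1.7, 3.0, 5.5]
opening: 0.0118
```

```bash
python3 - <<'E'
from h import *
s=r.read_state();w=r.camera("wrist")
print(s)
cv2.imwrite("pics/w3.png",w["color"][:,:,::-1])
E
```

```text
{'t': 2.4, 'joint_positions': array([-5.15270850e-01,  2.26992773e-01,  1.93904175e+00,  6.22018869e-04,
        9.73721250e-01,  1.54641103e-01]), 'dq': array([-4.91260193e-04, -1.39679563e-04, -8.40980583e-04, -1.54564209e-03,
        1.21367916e-05,  6.74716353e-04]), 'joint_efforts': array([-7.55511615e-01, -3.19266987e+01, -2.38923401e+01, -2.21734545e-01,
       -7.24806134e-01,  2.52282922e-02]), 'ee_pos': array([ 0.49592999, -0.20021973,  0.06919567]), 'orientation': array([[ 6.21189964e-01,  7.83657833e-01,  1.85193654e-03],
       [ 7.83659621e-01, -6.21190300e-01, -4.57594848e-04],
       [ 7.91807228e-04,  1.73554122e-03, -9.99998180e-01]]), 'force': array([-1.69416727,  2.95369719,  5.49469335]), 'ft_torque': array([0.35359442, 0.26281161, 0.0670302 ]), 'opening': 0.011835625596278179}
```

View pics/w3.png

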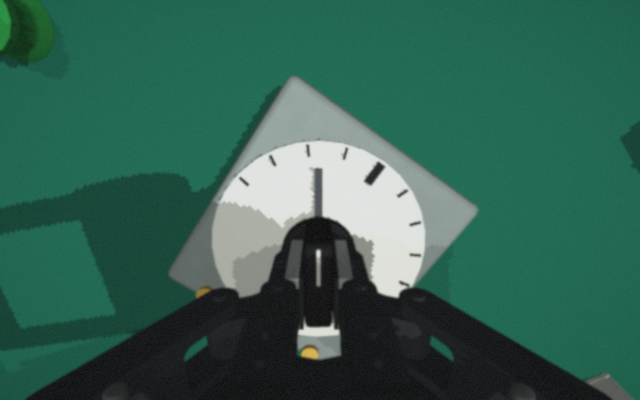

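Gripped (11.8 mm opening). I turn it clockwise by about 34.4°.

Request:
arm_command([
  [[0, 0, 0], [0, 0, -0.6], 1],
  [[0, 0, 0], [0, 0, -0.6], 1],
  [[0, 0, 0], [0, 0, -0.6], 1],
  [[0, 0, 0], [0, 0, -0.6], 1],
  [[0, 0, 0], [0, 0, -0.6], 1],
  [[0, 0, 0], [0, 0, -0.6], 1],
  [[0, 0, 0], [0, 0, -0.6], 1],
  [[0, 0, 0], [0, 0, -0.1], 1],
  [[0, 0, 0], [0, 0, 0], 1],
  [[0, 0, 0], [0, 0, 0], 1],
])

```text
t: 3.45
ee_pos: [0.4967, -0.2014, 0.0692]
orientation: [[0.955, 0.297, 0.004], [0.297, -0.955, -0.003], [0.003, 0.004, -1.0]]
force: [0.8, -0.7, 5.4]
opening: 0.0117
```

```bash
python3 - <<'E'
from h import *
s=r.read_state();w=r.camera("wrist")
print(s["orientation"],s["ft_torque"])
o=s["orientation"];print("ptr deg",np.degrees(np.arctan2(o[1,0],o[0,0])))
cv2.imwrite("pics/w4.png",w["color"][:,:,::-1]);crop(w["color"],220,80,440,260,3,"w4c")
E
```

```text
[[ 0.95488107  0.2969656   0.00368514]
 [ 0.29697594 -0.95488125 -0.00266372]
 [ 0.00272783  0.00363793 -0.99998966]] [-0.16829139  0.07593117 -0.02958757]
ptr deg 17.27612761201402
```

View pics/w4c.png

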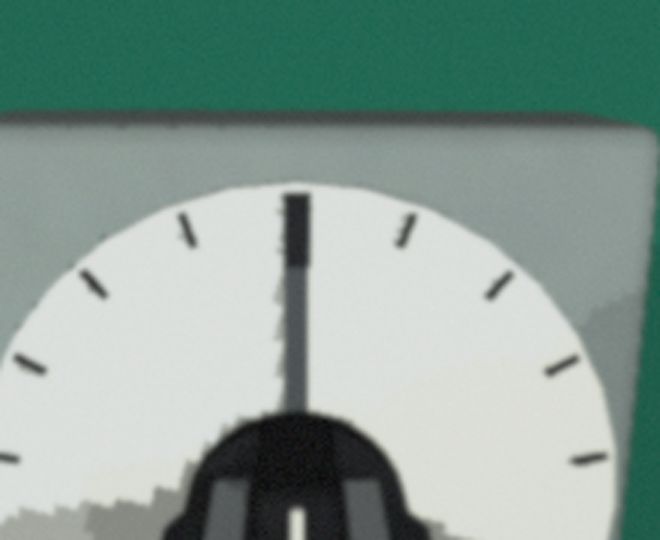

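The pointer (x≈296) runs straight into the thick tick (x≈297). I open and lift off.

Request:
arm_command([
  [[0, 0, 0], [0, 0, 0], 0.8],
  [[0, 0, 0], [0, 0, 0], 0.6],
  [[0, 0, 0], [0, 0, 0], 0.4],
  [[0, 0, 0], [0, 0, 0], 0.4],
  [[0, 0, 0], [0, 0, 0], 0.4],
  [[0, 0, 2], [0, 0, 0], 0.4],
  [[0, 0, 4], [0, 0, 0], 0.3],
  [[0, 0, 4], [0, 0, 0], 0],
  [[0, 0, 3], [0, 0, 0], 0],
  [[0, 0, 0], [0, 0, 0], 0],
])

```text
t: 4.5
ee_pos: [0.4985, -0.2019, 0.2034]
orientation: [[0.955, 0.296, 0.01], [0.296, -0.955, -0.006], [0.008, 0.008, -1.0]]
force: [0.5, -0.6, 0.8]
opening: 0.0849
```

```bash
python3 - <<'E'
from h import *
s=r.read_state();w=r.camera("wrist")
print(s["ee_pos"],s["t"],s["opening"])
crop(w["color"],220,80,440,260,3,"w5c")
E
```

```text
[ 0.4985182  -0.20186579  0.20337218] 4.5 0.08494825922442154
```

View pics/w5c.png

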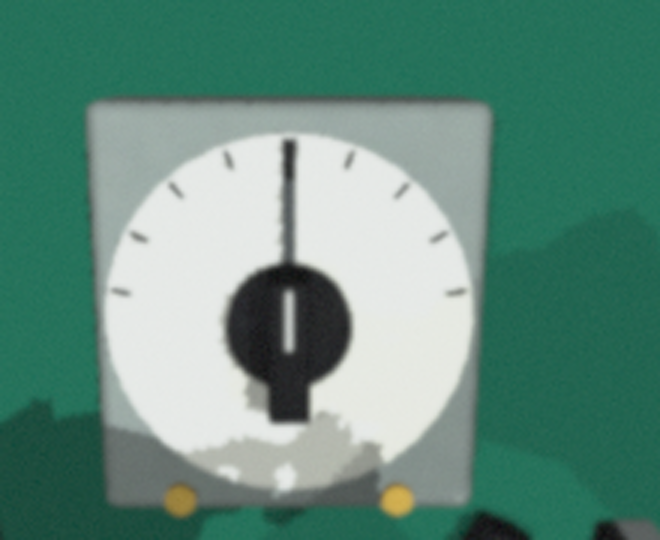

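The released pointer (x≈288) stays on the thick zero tick (x≈289). Now to the coupler.

Request:
arm_command([
  [[0.1, 4.5, 0.5], [0.04, 0.07, -0.4], 0],
  [[0.1, 4.7, 0.5], [0, 0, -0.4], 0],
  [[0.2, 4.7, 0.5], [0, 0, -0.4], 0],
  [[0.2, 4.7, 0.5], [0, 0, -0.4], 0],
  [[0.2, 4.7, 0.5], [0, 0, -0.4], 0],
  [[0, 0, 0], [0, 0, -0.15], 0],
  [[0, 0, 0], [0, 0, 0], 0],
  [[0, 0, 0], [0, 0, 0], 0],
])

```text
t: 5.35
ee_pos: [0.5022, 0.0323, 0.2208]
orientation: [[1.0, 0.0, -0.011], [0.0, -1.0, 0.008], [-0.011, -0.008, -1.0]]
force: [0.6, -0.0, -0.2]
opening: 0.0856
```

```bash
python3 - <<'E'
from h import *
s=r.read_state();w=r.camera("wrist")
print(s["ee_pos"],s["orientation"])
cv2.imwrite("pics/w6.png",w["color"][:,:,::-1]);crop(w["color"],230,80,430,260,4,"w6c")
E
```

```text
[0.50217721 0.03228629 0.22084305] [[ 9.99943857e-01  3.86556811e-06 -1.05963882e-02]
 [ 8.39732564e-05 -9.99971423e-01  7.55947054e-03]
 [-1.05960561e-02 -7.55993594e-03 -9.99915282e-01]]
```

View pics/w6.png

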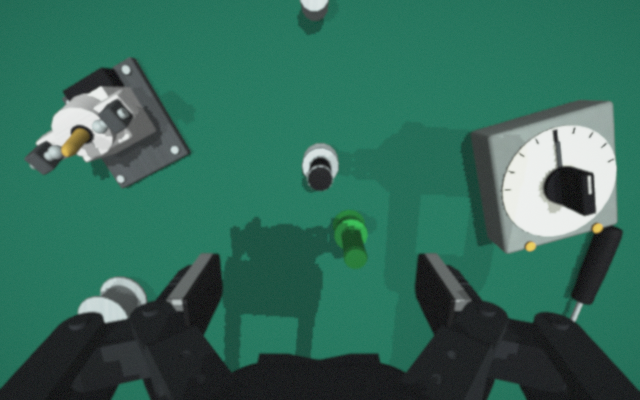

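View pics/w6c.png

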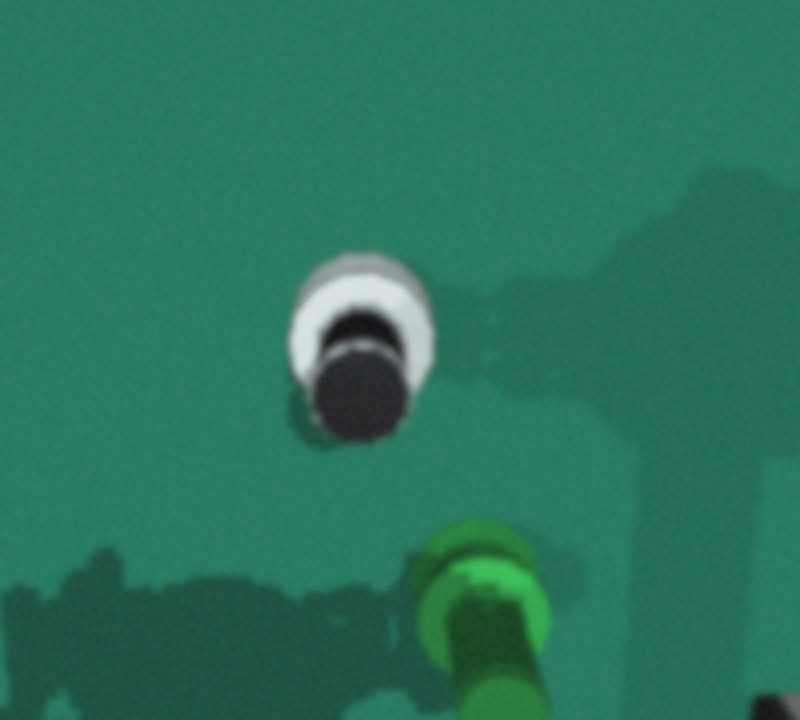

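```bash
python3 - <<'E'
from h import *
np.set_printoptions(precision=4,suppress=True)
s=r.read_state();w=r.camera("wrist")
print(s["orientation"][:,2],s["ee_pos"])
m=lambda X:(230+(X[0]+.5)/4-.5,80+(X[1]+.5)/4-.5)
print("top",onz(w,m((360,394)),.085,s),"diam",onz(w,m((313,394)),.085,s)-onz(w,m((409,394)),.085,s))
print("shoulder",onz(w,m((362,343)),.03,s),onz(w,m((290,343)),.03,s)-onz(w,m((435,343)),.03,s))
print("green",onz(w,m((505,720)),.085,s),onz(w,m((484,610)),.03,s))
E
```

```text
[-0.0101  0.0078 -0.9999] [0.5024 0.0319 0.2211]
top [0.5068 0.0326 0.085 ] diam [0.     0.0207 0.    ]
shoulder [0.5062 0.0324 0.03  ] [0.    0.037 0.   ]
green [ 0.4283 -0.0011  0.085 ] [ 0.4322 -0.0007  0.03  ]
```

Request:
arm_command([
  [[0.2, 0, -4], [-0.05, -0.07, 0], 0],
  [[0.2, 0.05, -4], [0, 0, 0], 0],
  [[0, 0, -4], [0, 0, 0], 0],
  [[0, 0, -3], [0, 0, 0], 0],
  [[0, 0, 0], [0, 0, 0], 0],
  [[0, 0, 0], [0, 0, 0], 0],
])

```text
t: 6.05
ee_pos: [0.5068, 0.0325, 0.0721]
orientation: [[1.0, -0.002, 0.001], [-0.002, -1.0, 0.001], [0.001, -0.001, -1.0]]
force: [-0.8, -0.6, 0.2]
opening: 0.0852
```

```bash
python3 - <<'E'
from h import *
s=r.read_state();w=r.camera("wrist");print(s["orientation"],s["ee_pos"])
cv2.imwrite("pics/w7.png",w["color"][:,:,::-1])
np.set_printoptions(precision=4,suppress=True)
print(proj(w,[[.5065,.0325,.085],[.5065,.0325,.03]],s))
E
```

```text
[[ 9.99998478e-01 -1.67013312e-03  5.03675290e-04]
 [-1.67066563e-03 -9.99998044e-01  1.05869606e-03]
 [ 5.01906141e-04 -1.05953592e-03 -9.99999313e-01]] [0.50681135 0.03252864 0.07214198]
[[320.0745 271.9717]
 [319.7188 225.3383]]
```

View pics/w7.png

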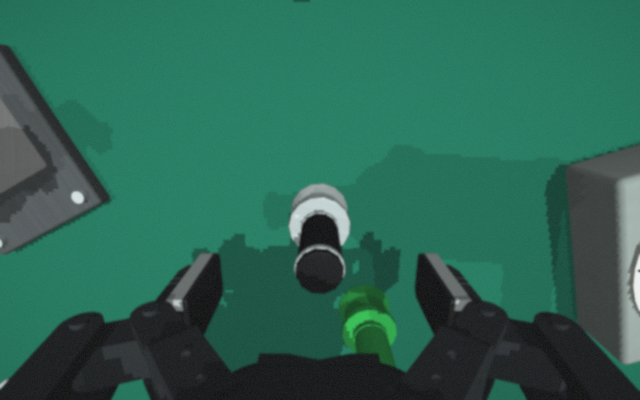

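Request:
arm_command([
  [[0, 0, -2], [0, 0, 0], 0],
  [[0, 0, -1.2], [0, 0, 0], 0.2],
  [[0, 0, 0], [0, 0, 0], 0.5],
  [[0, 0, 0], [0, 0, 0], 0.6],
  [[0, 0, 0], [0, 0, 0], 0.7],
  [[0, 0, 0], [0, 0, 0], 0.8],
  [[0, 0, 0], [0, 0, 0], 0.9],
  [[0, 0, 0], [0, 0, 0], 1],
  [[0, 0, 0], [0, 0, 0], 1],
  [[0, 0, 0], [0, 0, 0], 1],
], grip_force=80)

```text
t: 7.1
ee_pos: [0.5081, 0.0334, 0.0414]
orientation: [[1.0, 0.0, 0.004], [0.0, -1.0, 0.001], [0.004, -0.001, -1.0]]
force: [-1.2, 0.2, 5.7]
opening: 0.0202
```

```bash
python3 - <<'E'
from h import *
s=r.read_state();print(s["orientation"][:,2],s["ee_pos"],s["force"],s["ft_torque"],s["opening"])
E
```

```text
[ 3.75153124e-03  8.50680635e-04 -9.99992601e-01] [0.50806179 0.03343252 0.04142596] [-1.16305832  0.17128504  5.67156118] [ 0.02763147  0.14296147 -0.00513333] 0.02018237630971283
```

Request:
arm_command([
  [[0, 0, 1.5], [0, 0, 0], 1],
  [[0, 0, 4], [0, 0, 0], 1],
  [[0, 0, 4.5], [0, 0, 0], 1],
  [[-1, 3, 3.5], [0, 0, 0], 1],
  [[-1.2, 4, 2], [0, 0, 0], 1],
  [[-1.2, 4.5, 1], [0, 0, 0], 1],
  [[-1.2, 4.5, 0.5], [0, 0, 0], 1],
  [[-0.8, 3, 0], [0, 0, 0], 1],
  [[0, 0, 0], [0, 0, 0], 1],
  [[0, 0, 0], [0, 0, 0], 1],
])

```text
t: 8.1
ee_pos: [0.4521, 0.2237, 0.2094]
orientation: [[1.0, 0.002, 0.0], [0.002, -1.0, -0.0], [0.0, 0.0, -1.0]]
force: [-0.2, -1.1, -1.2]
opening: 0.0205
```

```bash
python3 - <<'E'
from h import *
s=r.read_state();w=r.camera("wrist");print(s["orientation"],s["ee_pos"],s["force"],s["ft_torque"],s["opening"])
cv2.imwrite("pics/w8.png",w["color"][:,:,::-1]);np.save("s8.npy",s,allow_pickle=True)
d=r.camera("side");cv2.imwrite("pics/d8.png",d["color"][:,:,::-1])
crop(d["color"],250,180,390,310,5,"d8c")
E
```

```text
[[ 9.99997654e-01  2.11451253e-03  4.69958967e-04]
 [ 2.11458607e-03 -9.99997752e-01 -1.56045365e-04]
 [ 4.69627951e-04  1.57038768e-04 -9.99999877e-01]] [0.45212536 0.22366552 0.2093987 ] [-0.15642117 -1.06738546 -1.24739404] [-0.05704435 -0.04776661 -0.0158486 ] 0.020498097357901448
```

View pics/w8.png

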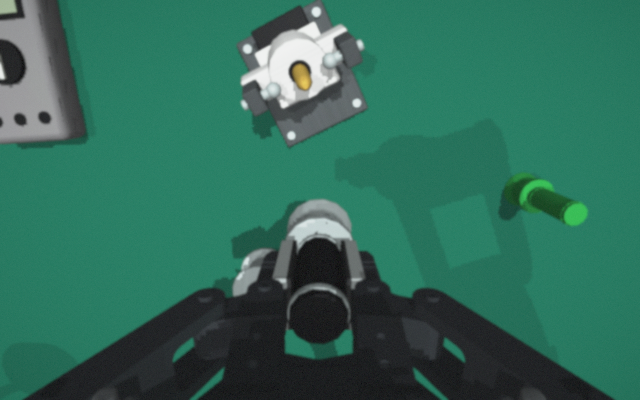

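View pics/d8c.png

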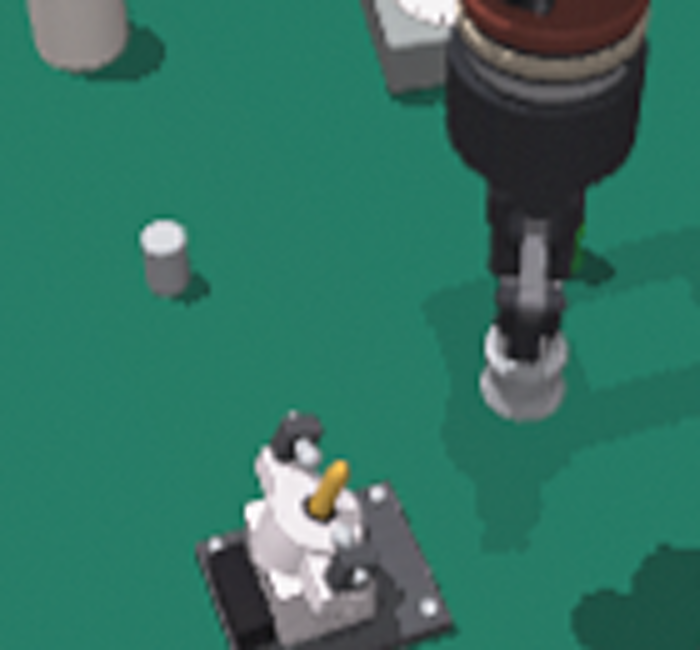

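```bash
python3 - <<'E'
from h import *
b=cv2.imread("pics/w8.png")[:,:,::-1];crop(b,225,0,385,150,5,"w8c")
E
```

```text
(no output)
```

View pics/w8c.png

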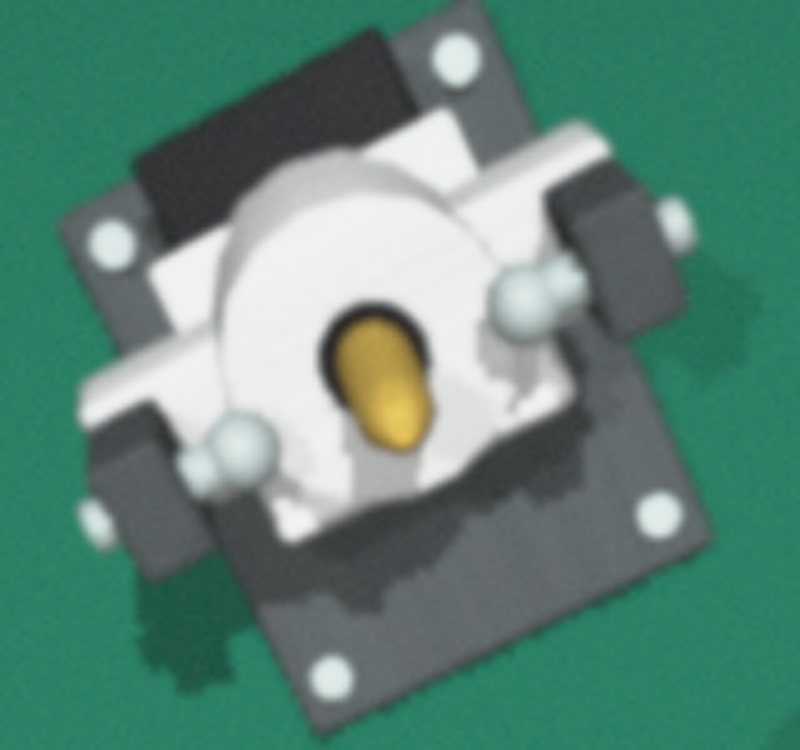

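```bash
cat > fit.py <<'E'
from h import *
from scipy.optimize import least_squares
np.set_printoptions(precision=4,suppress=True)
c=r.camera("scene");d=r.camera("side");w=r.camera("wrist");s8=np.load("s8.npy",allow_pickle=True).item()
def frame(yaw,tilt=.4):
    y=np.array([-np.sin(yaw),np.cos(yaw),0]);z=np.array([-np.sin(tilt)*np.cos(yaw),-np.sin(tilt)*np.sin(yaw),np.cos(tilt)]);return np.c_[np.cross(y,z),y,z]
mod=np.array([[0,0,0],[0,0,.028],[0,.024,.010],[0,-.024,.010]])
m=lambda X,x0,y0,f:(x0+(X[0]+.5)/f-.5,y0+(X[1]+.5)/f-.5)
W=[m(X,225,0,5) for X in[(375,355),(402,420),(243,450),(527,302)]]
D=[m(X,280,255,8) for X in[(271,215),(300,152),(308,258),(252,122)]]
C=[m(X,360,170,9) for X in[(349,212),(342,148),(403,162),(295,212)]]
def res(p,use="WDC",z=.078):
    R=frame(p[2]);P=(R@mod.T).T+[p[0],p[1],p[3] if len(p)>3 else z]
    o=[]
    if "W" in use:o.append(proj(w,P,s8)-W)
    if "D" in use:o.append(proj(d,P)-D)
    if "C" in use:o.append(proj(c,P)-C)
    return np.concatenate(o).ravel()
if __name__=="__main__":
  for u in("W","D","C","WDC"):
    for p0 in([.544,.239,.45],[.544,.239,.45,.078]):
        q=least_squares(res,p0,args=(u,),x_scale=[.01,.01,.1,.01][:len(p0)]);print(u,q.x,np.sqrt(np.mean(q.fun**2)),np.abs(q.fun).max());
  print(q.fun.reshape(-1,2))
  for a,b in(((325,738),(62,218)),((715,540),(480,0))):
    v=onz(w,m(b,225,0,5),.012,s8)-onz(w,m(a,225,0,5),.012,s8);print(np.linalg.norm(v),np.arctan2(v[1],v[0]))
  v=onz(w,m((325,738),225,0,5),.012,s8)-onz(w,m((715,540),225,0,5),.012,s8);print(np.linalg.norm(v),np.arctan2(-v[0],v[1]))
E
python3 fit.py
```

```text
W [0.5447 0.2389 0.4555] 0.31605160092005596 0.6578460285464587
W [0.5447 0.2389 0.4554 0.0791] 0.30803498496471154 0.6242065145926432
D [0.5458 0.2375 0.4518] 0.3888732584288853 0.8285030102994142
D [0.5417 0.2669 0.4443 0.1235] 0.24482228003394677 0.38077948445305765
C [0.5401 0.2397 0.4403] 0.21108984044811643 0.376944916966238
C [0.5769 0.2279 0.4519 0.1209] 0.16611393720930287 0.24890518369099368
WDC [0.5447 0.2388 0.4546] 0.587139555296771 1.327708514778692
WDC [0.5446 0.2388 0.4543 0.0812] 0.4005875624969958 0.6910504026030821
[[ 0.0184  0.3509]
 [-0.3467 -0.6056]
 [-0.3122  0.1993]
 [ 0.4116 -0.06  ]
 [ 0.1213 -0.6911]
 [ 0.5034 -0.1744]
 [ 0.3718 -0.6188]
 [ 0.5735  0.5764]
 [ 0.3069  0.2364]
 [ 0.1398  0.2786]
 [-0.3288  0.6534]
 [ 0.2154  0.3791]]
0.10973557832099803 0.44859304632405844
0.10721758168406366 0.4525476906974433
0.08777223011019736 0.46621698101825354
```

```bash
python3 - <<'E'
from h import *
b=cv2.imread("pics/w8.png")[:,:,::-1];crop(b,260,190,380,350,5,"w8d")
b=cv2.imread("pics/w8.png");s=np.load("s8.npy",allow_pickle=True).item();w=r.camera("wrist")
R=s["orientation"];p=s["ee_pos"]
th=np.linspace(0,2*np.pi,60)
img=cv2.resize(b[190:350,260:380],None,fx=5,fy=5,interpolation=cv2.INTER_CUBIC)
for dx,col in((0,(0,255,0)),(-.0015,(0,0,255))):
  for zc,rad in((.0,.020),(.024,.0185),(.030,.0185),(.085,.011)):
    P=np.c_[dx+rad*np.cos(th),rad*np.sin(th),np.full(60,.0414-zc)]
    q=proj(w,(R@P.T).T+p,s);q=((q-[260,190]+.5)*5-.5).astype(int)
    cv2.polylines(img,[q],True,col,1)
cv2.imwrite("pics/w8o.png",img)
E
```

```text
(no output)
```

View pics/w8o.png

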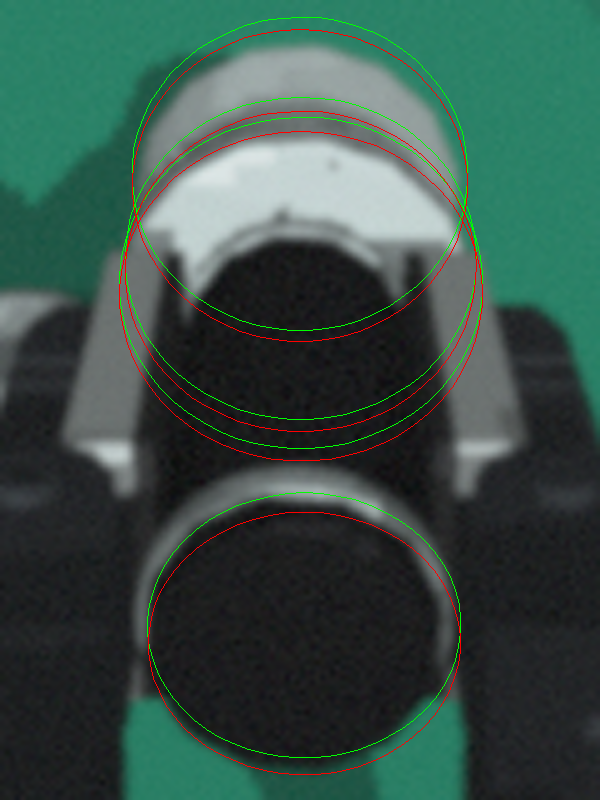

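View pics/w8d.png

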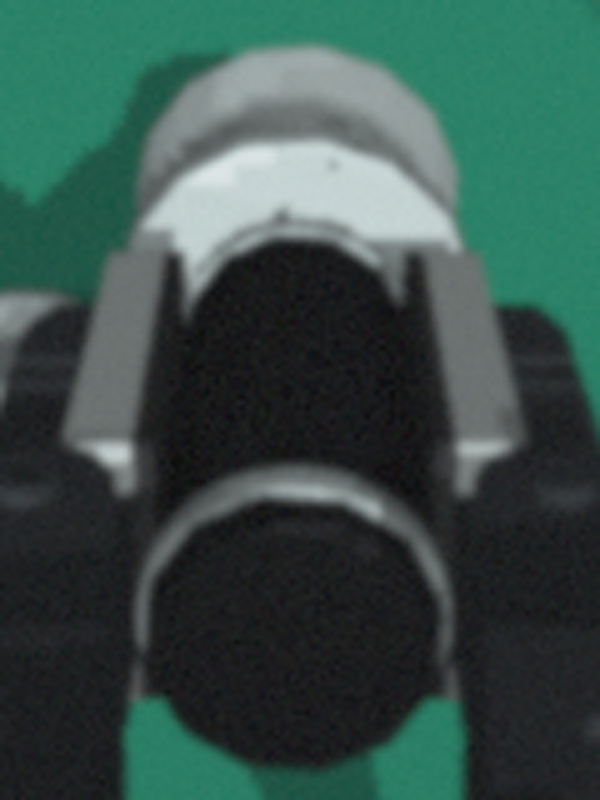

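```bash
cat > fitc.py <<'E'
from h import *
from scipy.optimize import least_squares
from scipy.spatial.transform import Rotation as Ro
np.set_printoptions(precision=4,suppress=True)
s=np.load("s8.npy",allow_pickle=True).item();w=r.camera("wrist");R=s["orientation"];p=s["ee_pos"]
th=np.linspace(0,2*np.pi,400)
def circ(q,zc,rad):
    P=np.c_[rad*np.cos(th),rad*np.sin(th),np.full(400,-zc)]
    P=Ro.from_rotvec([0,q[2],0]).apply(P)+[q[0],q[3],.0414+q[1]]
    u=proj(w,(R@P.T).T+p,s);return (u-[260,190]+.5)*5-.5
def f(q):
    a=circ(q,0,.02);b=circ(q,.03,.0185);c=circ(q,.085,.011)
    return np.array([a[:,1].min()-45,a[:,0].min()-140,a[:,0].max()-461,b[:,1].min()-137,c[:,1].min()-465,c[:,1].max()-768,c[:,0].min()-134,c[:,0].max()-456])
for mask in([1,1,1,1,1,1,1,1],[1,0,0,1,1,1,1,1],[1,0,0,1,1,1,0,0]):
    q=least_squares(lambda x:f(x)*np.array(mask),[0,0,0,0],x_scale=[.001,.001,.01,.001]);print(q.x,f(q.x))
    q=least_squares(lambda x:f([x[0],x[1],0,x[2]])*np.array(mask),[0,0,0],x_scale=.001);print(' notilt',q.x,f([q.x[0],q.x[1],0,q.x[2]]))
E
python3 fitc.py
```

```text
[-0.0032 -0.0035 -0.0763 -0.0005] [  4.5246 -14.0594   5.1992  -3.1742   6.1412  -6.9524   1.1665   3.9382]
 notilt [-0.0027  0.0039 -0.0005] [-15.344   -8.233   -0.5647  -7.9369  30.742  -16.9986  12.8002  -7.5284]
[-0.0028 -0.0048 -0.0819 -0.0006] [  4.2914 -16.7182   4.9249  -4.4343   4.3131  -3.9656  -3.5309   3.5306]
 notilt [-0.0025  0.0036 -0.0007] [-16.1415 -10.1131  -1.8444  -8.6505  30.8759 -16.1163   9.7042  -9.7032]
[ 0.0048 -0.0293 -0.0729  0.2225] [  -0.     2057.1298 2075.6563    0.        0.        0.     3391.5393
 3233.7601]
 notilt [ 0.0101 -0.0407  0.2517] [ -13.9832 2432.7037 2460.0499   11.8904    3.8188   -3.6708 3474.6662
 3259.1594]
```

```bash
python3 - <<'E'
from h import *
w=r.camera("wrist");th=np.linspace(0,2*np.pi,80)
b=cv2.imread("pics/w7.png")
o=np.array([[ 9.99998478e-01,-1.67013312e-03,5.03675290e-04],[-1.67066563e-03,-9.99998044e-01,1.05869606e-03],[5.01906141e-04,-1.05953592e-03,-9.99999313e-01]])
s=dict(orientation=o,ee_pos=np.array([0.50681135,0.03252864,0.07214198]))
x0,y0,f=270,170,6
img=cv2.resize(b[170:300,270:370],None,fx=f,fy=f,interpolation=cv2.INTER_CUBIC)
for zc,rad in((.0,.020),(.024,.0185),(.030,.0185),(.085,.011)):
    P=np.c_[.5065+rad*np.cos(th),.0325+rad*np.sin(th),np.full(80,zc)]
    q=proj(w,P,s);q=((q-[x0,y0]+.5)*f-.5).astype(int);cv2.polylines(img,[q],True,(0,255,0),1)
cv2.imwrite("pics/w7o.png",cv2.resize(img,None,fx=.75,fy=.75))
E
```

```text
(no output)
```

View pics/w7o.png

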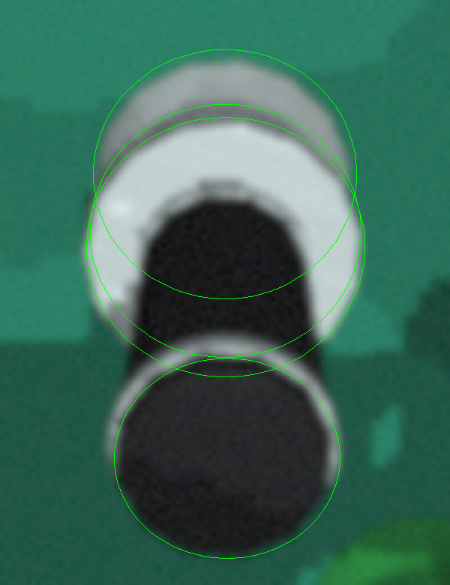

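The untouched upright coupler shows the same overlay bias, so the coupler sits about straight in the grip, ~1.4 mm toward tool −x. I'll compute the approach.

```bash
cat > plan.py <<'E'
from fit import *
from scipy.spatial.transform import Rotation as Ro
import sys
O=np.array([.5447,.2389,.078]);F=frame(.453);px,py,pz=F.T
RT=np.c_[px,-py,-pz]
def tcp(d,dx=.0014,dy=0): # d= press depth (negative=gap)
    return O+(.034-d+.0234)*pz+dx*px+dy*py
def rep(d):
    s=r.read_state();R=s["orientation"]
    print("rot units",Ro.from_matrix(RT@R.T).as_rotvec(degrees=True)/8,"shift cm",(tcp(d)-s["ee_pos"])*100)
    e=F.T@(s["ee_pos"]-tcp(0));print("port-frame offset mm",e*1000,"force port",F.T@s["force"],"tq",s["ft_torque"],"t",s["t"],"open",s["opening"],"q",s["joint_positions"])
if __name__=="__main__": print(pz,px,py);rep(float(sys.argv[1]))
E
python3 plan.py -0.035
```

```text
[-0.3501 -0.1704  0.9211] [0.8282 0.4031 0.3894] [-0.4377  0.8991  0.    ]
rot units [ 0.6376 -2.804   3.2045] shift cm [ 6.0335  0.0536 -4.6649]
port-frame offset mm [-32.0176  25.9245  99.1836] force port [ 0.0683  0.5683 -1.5915] tq [-0.0438 -0.0312  0.033 ] t 8.65 open 0.020268610441825975 q [ 0.3184 -0.0228  1.9141  0.0004  1.2482  1.8897]
```

Request:
arm_command([
  [[0.8, 0, 0.2], [0.128, -0.561, 0.641], 1],
  [[0.8, 0, 0], [0.128, -0.561, 0.641], 1],
  [[0.8, 0, 0], [0.128, -0.561, 0.641], 1],
  [[0.8, 0, 0], [0.128, -0.561, 0.641], 1],
  [[0.8, 0, 0], [0.128, -0.561, 0.641], 1],
  [[1, 0, -1], [0, 0, 0], 1],
  [[0, 0, -1], [0, 0, 0], 1],
  [[0, 0, 0], [0, 0, 0], 1],
])

```text
t: 9.45
ee_pos: [0.5014, 0.223, 0.19]
orientation: [[0.83, 0.438, 0.346], [0.404, -0.899, 0.17], [0.385, -0.001, -0.923]]
force: [-0.1, 0.4, -1.3]
opening: 0.0204
```

```bash
python3 plan.py -0.02; python3 - <<'E'
from h import *
s=r.read_state();np.save("s9.npy",s,allow_pickle=True);w=r.camera("wrist")
cv2.imwrite("pics/w9.png",w["color"][:,:,::-1])
crop(r.camera("side")["color"],260,190,380,310,6,"d9c");crop(r.camera("scene")["color"],340,130,460,230,6,"c9c")
E
```

```text
[-0.3501 -0.1704  0.9211] [0.8282 0.4031 0.3894] [-0.4377  0.8991  0.    ]
rot units [-0.0002 -0.0012 -0.0077] shift cm [ 1.5807  0.2548 -4.2531]
port-frame offset mm [ 2.4446  4.6267 65.143 ] force port [-1.3503  0.5656 -1.3099] tq [-0.1132  0.2335  0.0117] t 9.6 open 0.020335194912584103 q [ 0.246  -0.1429  2.109   0.114   0.7867  1.2981]
```

View pics/w9.png

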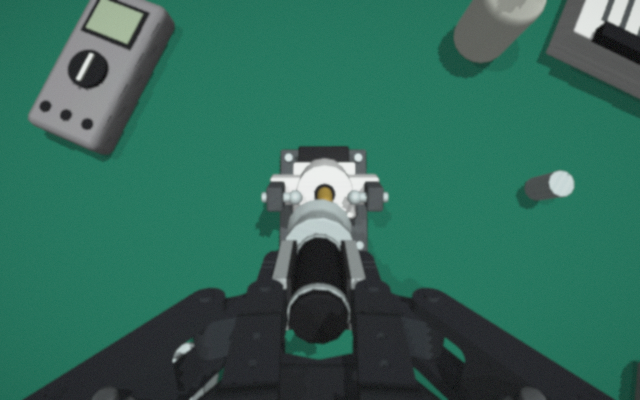

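View pics/d9c.png

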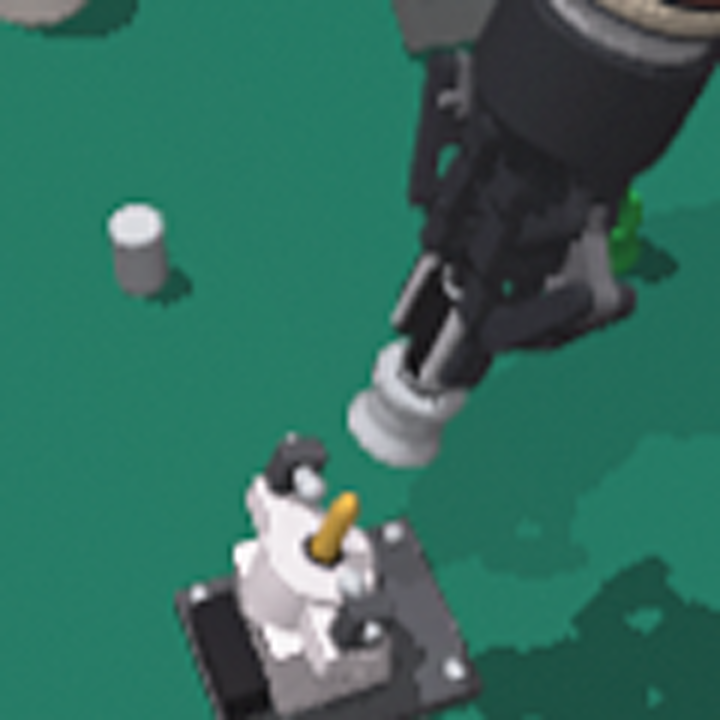

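View pics/c9c.png

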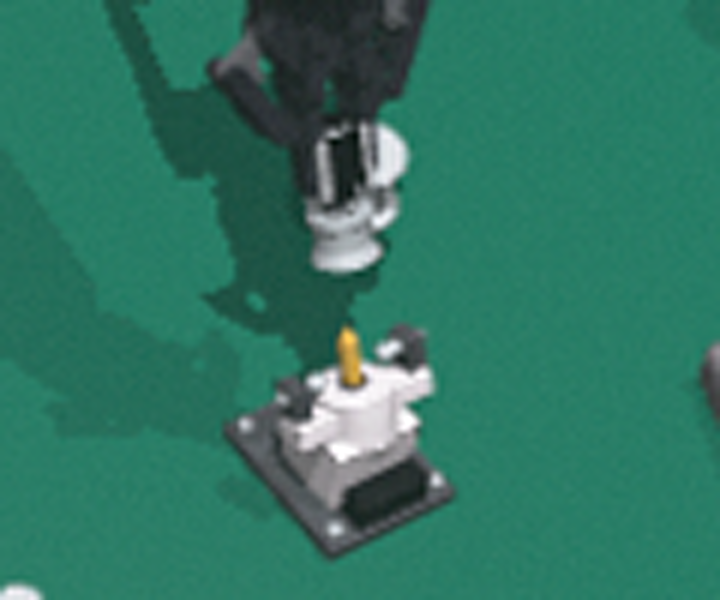

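Request:
arm_command([
  [[0.5, 0.1, -1.4], [0, 0, 0], 1],
  [[0.5, 0.1, -1.4], [0, 0, 0], 1],
  [[0.58, 0.05, -1.45], [0, 0, 0], 1],
  [[0, 0, 0], [0, 0, 0], 1],
  [[0, 0, 0], [0, 0, 0], 1],
])

```text
t: 10.25
ee_pos: [0.5187, 0.2261, 0.1499]
orientation: [[0.828, 0.438, 0.35], [0.404, -0.899, 0.171], [0.389, -0.0, -0.921]]
force: [0.0, -0.4, -1.4]
opening: 0.0205
```

```bash
python3 plan.py -0.002; python3 - <<'E'
from h import *
s=r.read_state();np.save("s10.npy",s,allow_pickle=True);w=r.camera("wrist")
crop(w["color"],240,140,400,300,4,"w10c")
crop(r.camera("side")["color"],270,200,370,310,6,"d10c");crop(r.camera("scene")["color"],350,140,450,230,6,"c10c")
E
```

```text
[-0.3501 -0.1704  0.9211] [0.8282 0.4031 0.3894] [-0.4377  0.8991  0.    ]
rot units [-0.0045  0.0155 -0.0063] shift cm [ 0.5618  0.3054 -1.7867]
port-frame offset mm [ 1.0741 -0.2875 20.944 ] force port [-0.2177  0.6229 -1.3319] tq [-0.0942  0.259  -0.0276] t 10.4 open 0.01985866229606677 q [ 0.2426 -0.0459  2.1077  0.1289  0.6897  1.2761]
```

View pics/w10c.png

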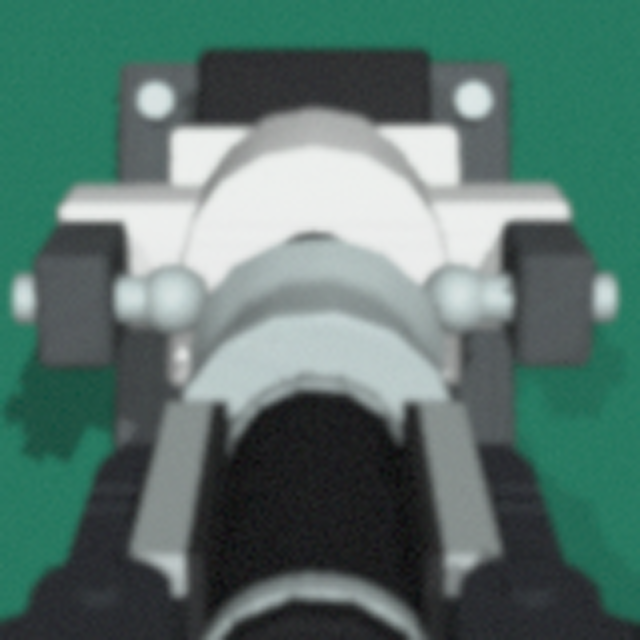

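View pics/d10c.png

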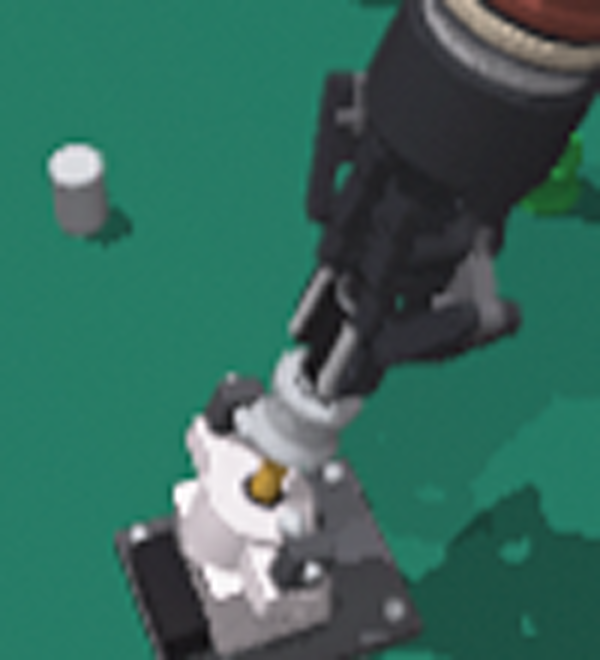

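View pics/c10c.png

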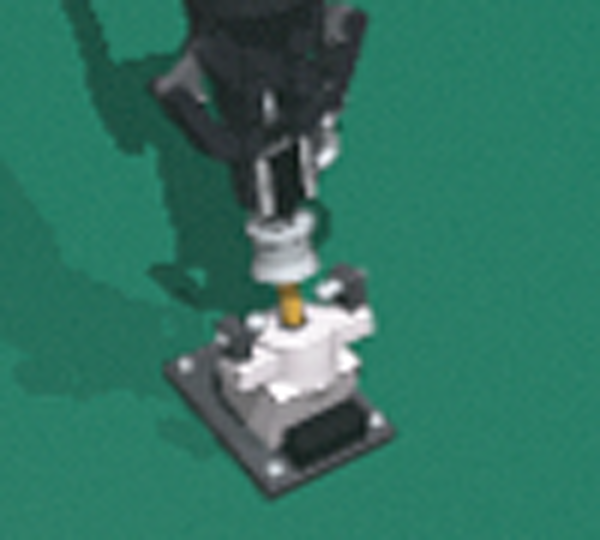

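Request:
arm_command([
  [[0.2, 0.1, -0.6], [0, 0.01, 0], 1],
  [[0.2, 0.1, -0.6], [0, 0, 0], 1],
  [[0.16, 0.1, -0.6], [0, 0, 0], 1],
  [[0, 0, 0], [0, 0, 0], 1],
  [[0, 0, 0], [0, 0, 0], 1],
])

```text
t: 11.05
ee_pos: [0.5242, 0.229, 0.1313]
orientation: [[0.829, 0.438, 0.348], [0.404, -0.899, 0.171], [0.388, -0.001, -0.922]]
force: [-0.4, 0.6, -1.8]
opening: 0.0203
```

```bash
python3 plan.py 0.005; python3 - <<'E'
from h import *
w=r.camera("wrist")
crop(w["color"],240,140,400,300,4,"w11c")
crop(r.camera("side")["color"],270,200,370,310,6,"d11c")
E
```

```text
[-0.3501 -0.1704  0.9211] [0.8282 0.4031 0.3894] [-0.4377  0.8991  0.    ]
rot units [ 0.0002 -0.0123 -0.0059] shift cm [ 0.3287  0.1537 -0.4805]
port-frame offset mm [-1.4707  0.0564  0.8386] force port [-0.3285 -0.0729 -1.6356] tq [-0.0939  0.2417  0.0299] t 11.2 open 0.020630422555434864 q [ 0.2457 -0.0005  2.1051  0.1338  0.6507  1.2721]
```

View pics/w11c.png

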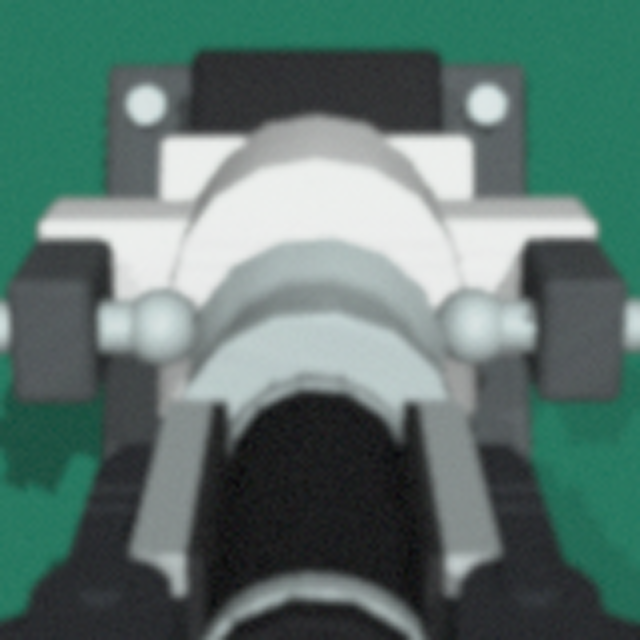

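View pics/d11c.png

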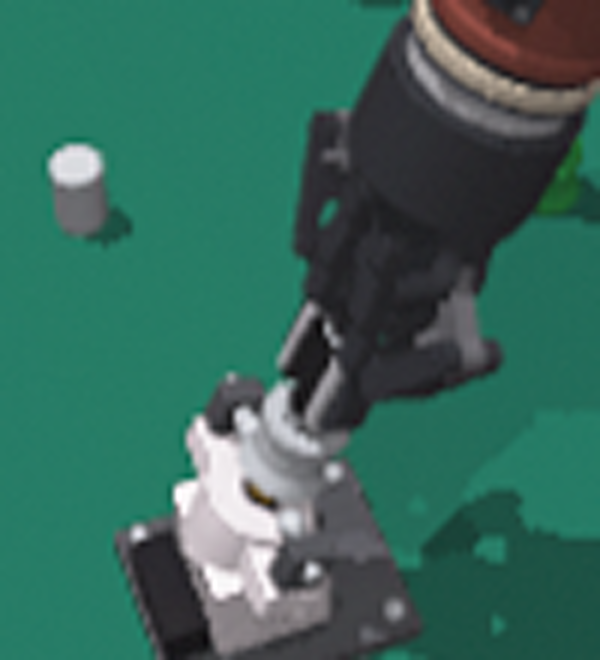

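Request:
arm_command([
  [[0.1, 0.05, -0.05], [0, -0.01, 0], 1],
  [[0.04, 0.02, -0.09], [0, 0, 0], 1],
  [[0.04, 0.02, -0.09], [0, 0, 0], 1],
  [[0.03, 0.02, -0.09], [0, 0, 0], 1],
  [[0, 0, 0], [0, 0, 0], 1],
  [[0, 0, 0], [0, 0, 0], 1],
])

```text
t: 11.9
ee_pos: [0.5266, 0.2302, 0.1289]
orientation: [[0.828, 0.438, 0.35], [0.404, -0.899, 0.171], [0.39, 0.0, -0.921]]
force: [-3.8, -2.3, 3.6]
opening: 0.0203
```

```bash
python3 plan.py 0.010
```

```text
[-0.3501 -0.1704  0.9211] [0.8282 0.4031 0.3894] [-0.4377  0.8991  0.    ]
rot units [-0.0014  0.0036 -0.0055] shift cm [ 0.2623  0.1212 -0.6643]
port-frame offset mm [-0.0745  0.0581 -2.7564] force port [-0.8895  0.6642  5.5949] tq [-0.2188  0.5355  0.0038] t 12.05 open 0.02028707071364258 q [0.2471 0.0091 2.1022 0.134  0.6417 1.2725]
```

Contact made: net ≈7 N at ≈2.8 mm, lateral near zero, square. I keep pressing.

Request:
arm_command([
  [[0.035, 0.017, -0.092], [0, 0, 0], 1],
  [[0.035, 0.017, -0.092], [0, 0, 0], 1],
  [[0.035, 0.017, -0.092], [0, 0, 0], 1],
  [[0.035, 0.017, -0.092], [0, 0, 0], 1],
  [[0.035, 0.017, -0.092], [0, 0, 0], 1],
  [[0.035, 0.017, -0.092], [0, 0, 0], 1],
  [[0.035, 0.017, -0.092], [0, 0, 0], 1],
  [[0, 0, 0], [0, 0, 0], 1],
  [[0, 0, 0], [0, 0, 0], 1],
  [[0, 0, 0], [0, 0, 0], 1],
])

```text
t: 13.05
ee_pos: [0.5291, 0.2314, 0.1222]
orientation: [[0.828, 0.438, 0.35], [0.404, -0.899, 0.171], [0.39, -0.0, -0.921]]
force: [-1.8, -0.2, 2.3]
opening: 0.0203
```

```bash
python3 plan.py 0.010; python3 - <<'E'
from h import *
s=r.read_state();np.save("s12.npy",s,allow_pickle=True)
w=r.camera("wrist");cv2.imwrite("pics/w12.png",w["color"][:,:,::-1])
crop(w["color"],240,140,400,300,4,"w12c")
crop(r.camera("side")["color"],270,200,370,310,6,"d12c");crop(r.camera("scene")["color"],350,140,450,230,6,"c12c")
E
```

```text
[-0.3501 -0.1704  0.9211] [0.8282 0.4031 0.3894] [-0.4377  0.8991  0.    ]
rot units [-0.0019  0.0027 -0.0054] shift cm [ 0.0201 -0.0035 -0.0019]
port-frame offset mm [-0.1452  0.1198 -9.9181] force port [-2.1092  0.693   5.3008] tq [-0.0121  0.4333  0.0416] t 13.2 open 0.02050894377162165 q [0.2484 0.0262 2.0997 0.136  0.6272 1.271 ]
```

View pics/w12c.png

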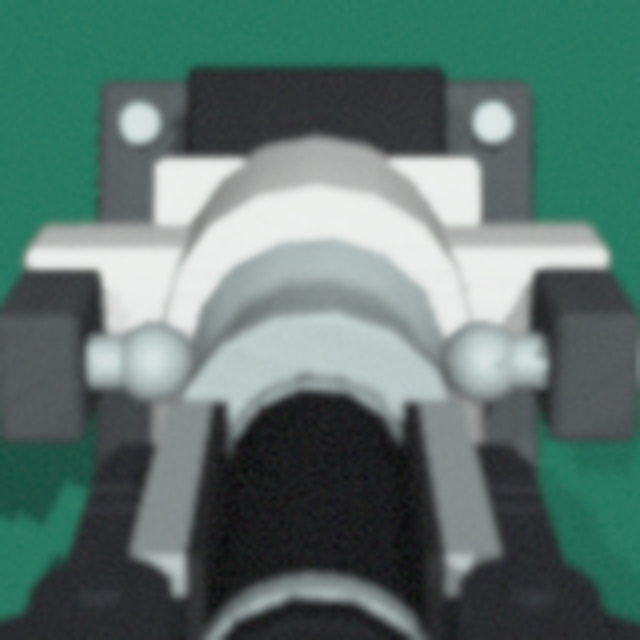

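View pics/d12c.png

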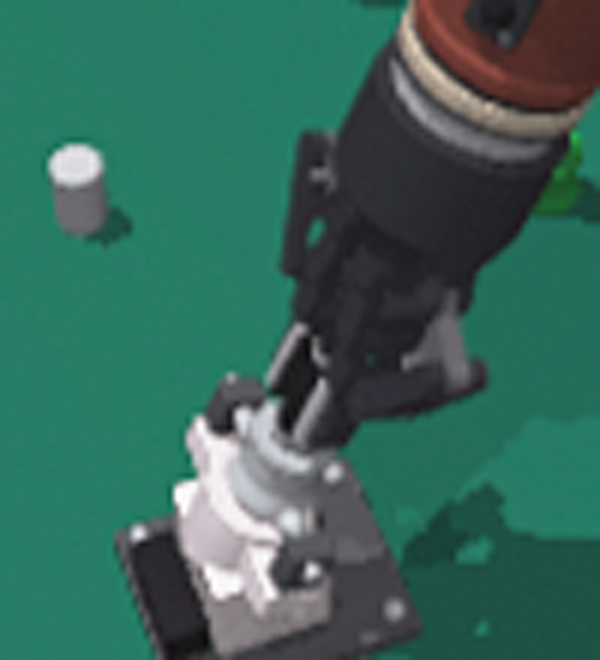

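View pics/c12c.png

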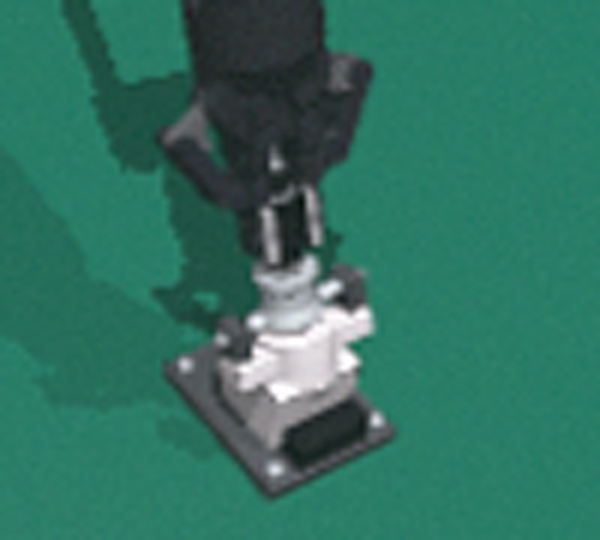

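Past the snap (force fell after the peak). I'll average force readings to gauge depth.

```bash
cat > avg.py <<'E'
from plan import *
f=[];e=[]
for i in range(12):
    s=r.read_state();f.append(F.T@s["force"]);e.append(F.T@(s["ee_pos"]-tcp(0))*1000);r.camera("side")
f=np.array(f);e=np.array(e);print("force",f.mean(0),f.std(0),"off",e.mean(0),e.std(0),s["t"],s["opening"])
E
python3 avg.py
```

```text
force [-0.807   0.9345  3.9263] [0.5479 0.1943 0.4968] off [-0.1854  0.0805 -9.8878] [0.0205 0.0073 0.0099] 14.05 0.020386164762082517
```

Request:
arm_command([
  [[0.035, 0.017, -0.092], [0, 0, 0], 1],
  [[0, 0, 0], [0, 0, 0], 1],
  [[0, 0, 0], [0, 0, 0], 1],
])

```text
t: 14.4
ee_pos: [0.5294, 0.2315, 0.1216]
orientation: [[0.828, 0.438, 0.35], [0.404, -0.899, 0.171], [0.39, 0.0, -0.921]]
force: [-4.2, -1.0, 6.3]
opening: 0.0204
```

```bash
python3 avg.py
```

```text
force [-1.2779  0.9068  6.923 ] [0.6205 0.4934 0.3991] off [ -0.1135   0.0675 -10.6142] [0.0197 0.0117 0.01  ] 15.1 0.020433927170830715
```

Request:
arm_command([
  [[0.025, 0.012, -0.065], [0, 0, 0], 1],
  [[0, 0, 0], [0, 0, 0], 1],
  [[0, 0, 0], [0, 0, 0], 1],
])

```text
t: 15.45
ee_pos: [0.5296, 0.2315, 0.121]
orientation: [[0.828, 0.439, 0.35], [0.404, -0.899, 0.171], [0.39, 0.0, -0.921]]
force: [-4.8, -1.6, 7.1]
opening: 0.0207
```

```bash
python3 avg.py
```

```text
force [-1.6867  0.7497  8.4793] [0.5083 0.6741 0.4713] off [ -0.0837  -0.0085 -11.1881] [0.0154 0.0148 0.0105] 16.15 0.020227993947089292
```

Net push is ≈9.9 N, still springy (not on the hard stop), so it sits between home (8.5 mm) and the stop. Final looks before handing in.

```bash
python3 - <<'E'
from h import *
c=r.camera("scene")["color"];cv2.imwrite("pics/c13.png",c[:,:,::-1]);crop(c,245,170,305,225,10,"c13m")
d=r.camera("side")["color"];crop(d,270,150,390,310,4,"d13c")
crop(r.camera("wrist")["color"],240,140,400,300,4,"w13c")
E
```

```text
(no output)
```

View pics/c13m.png

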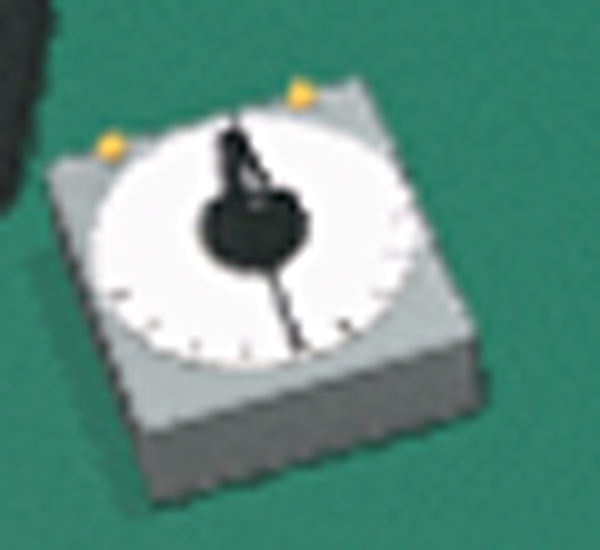

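View pics/d13c.png

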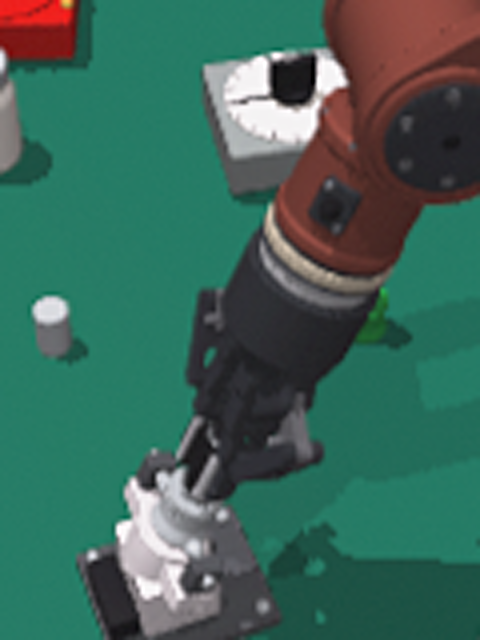

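View pics/w13c.png

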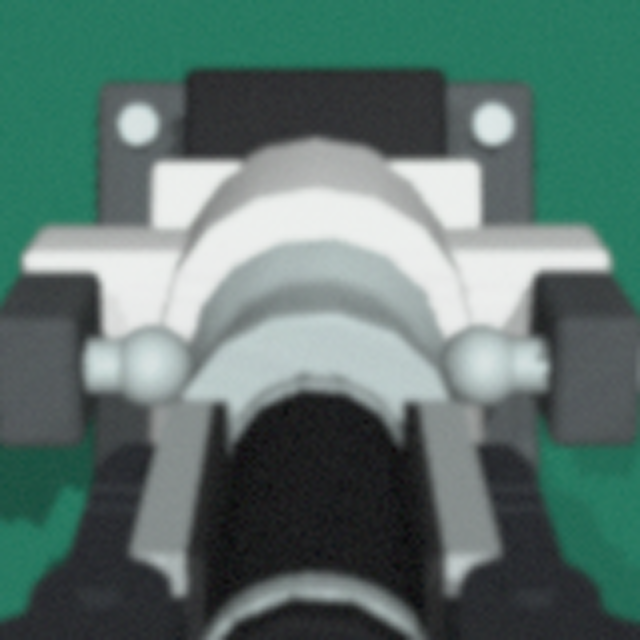

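View pics/c13.png

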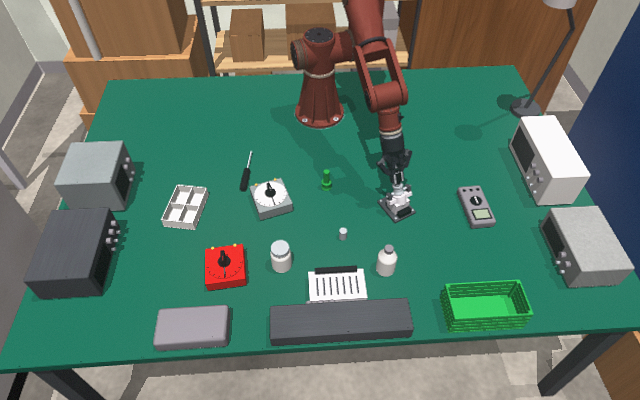

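The pointer is on zero: it runs into the tick at (297,345). Both balls are snapped in above the rim, symmetric about the coupler (x 152 and 485, coupler ≈318). The bystanders are where they were, so I'm handing in.

```bash
python3 - <<'E'
from h import *
print(r.sign_off());s=r.read_state();print(s["t"],s["force"],s["opening"])
E
```

```text
the job is handed in; nothing more can be done
None
the job is handed in; nothing more can be done
```

I turned the grey meter's zero knob about 34° clockwise until the pointer stood on the zero mark and let go. I then gripped the black-handled coupler and pressed it along the tilted axis onto the nipple, past the snap. I handed in at about 16.3 s, still gripping it at 80 N and pressing.

**Last checks:**
- **Pointer:** it ran straight into the thick zero tick, in the close view after release and again in the last scene picture.
- **Push:** the net force was about 7 N at 2.8 mm, fell to about 5.5 N past the snap, then rose to about 9.9 N. It still felt springy, so it was not on the hard stop.
- **Fit:** both balls were symmetric about the coupler, with sideways offset under 0.2 mm and turn error under 0.1° against my fitted port pose.
- **Grip and surroundings:** I saw no slip of the coupler in the gripper, and the bystanders looked unmoved.

**What did not quite agree:**
- The final push is somewhat above the quoted 8 N at 10 mm. The travel measured from my estimated contact point gives 11.2 mm, while counting from the 5.5 N reading (about 8 to 8.5 mm) gives about 9.5 mm. I take the depth as about 9.5 to 11 mm, which is inside the home range of 8.5 to 12 mm.
- Drawing the coupler's outline over the wrist pictures showed a mismatch of a few pixels. It was the same for the coupler standing untouched on the bench, so I treated it as image bias and not as tilt in the grip.

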